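# Vent and set the filler cap of a jeweller's steam cleaner

## Task

Press the steam cleaner's red purge button fully down and let it come back up. Then screw the brass filler cap clockwise until it bottoms out, back it off a quarter turn so that the tank can breathe, and finish still gripping the cap there, without letting go. Leave the other things on the bench undisturbed.

Things in the scene. Friction and masses are not known exactly. Their poses are not given: they have to be found in the camera images.
- steam_cleaner: steam cleaner fixed to the bench, an aluminium box 220 (x) by 240 (y) mm, flat grey top 150 mm above its origin (centre of its underside). On top, in its x, y: filler cap at (20, 60) mm, purge button at (-60, -60), a loose ring dish near (70, -70). Gauge and spout on its -x face. Its yaw is within 0.6 rad
- filler_cap: knurled brass screw cap, round, 44 mm wide, 28 mm tall, axis vertical, black line on its top along its x axis. Origin at the centre of its underside: 20 mm above the cleaner's top when bottomed out, up to 3.4 mm higher unscrewed. Already started on its right-hand thread; sinks 5 mm per full turn clockwise. The neck below is 40 mm wide, with a flange 64 mm wide, 3 mm high at its foot
- cap_turn (a joint): turn of the filler cap in rad, growing clockwise seen from above (screwing on): 0 = just engaged, 4.2 = bottomed out on a hard stop. It starts between 0.4 and 1.9, so it needs several grasps. It drags with 0.06 N m and stays where it is left
- purge (a joint): travel of the red purge button in m: 0 = up, 0.006 = fully down. A spring returns it; fully down takes 5 N
- purge_top (a point): centre of the top of the red button cap (28 mm in diameter, in a black round housing 44 mm wide) when it is up: 18 mm above the cleaner's top; it is pressed straight down and moves with the button
- ring_dish: small blue ceramic dish, 52 mm wide and 18 mm high, loose on the cleaner's top; leave alone. Origin under its centre
- pliers: black pliers, 145 mm long and 12 mm thick, origin near its middle, lying loose on the scorched soldering boards (340 by 240 mm, 40 mm high) left of the cleaner; leave alone
- tweezers: steel tweezers, 130 mm long, lying behind the cleaner; origin at its middle; leave alone
- scriber: red-handled scriber, 150 mm long, 26 mm thick, lying behind the cleaner; origin at its middle; leave alone
- burnisher: wood-handled burnisher, 210 mm long, 26 mm thick, lying right of the cleaner; origin at its middle; leave alone
- jar: glass jar with a blue lid, 60 mm wide and 75 mm high, standing right of the cleaner; leave alone. Origin under its centre
- bead_box: clear open bead box, 100 by 80 by 35 mm, right of the cleaner; leave alone. Origin under its centre

How it is judged:
By the outcome, as a careful person would: the job done as asked, in the order asked, and still so for the second after the job is handed in, while the arm keeps its last pose, push and grip.
It also fails if it takes over 66 s, if anything falls off the work surface, if the arm or the gripper's body presses on something with over 40 N, if the wrist force passes 120 N, or if a joint passes its speed limit or range.

## Robot

A 6-joint arm with a two-finger parallel gripper is mounted at the origin on the work surface. World frame = base frame: x ahead of the robot, y to its left, z up, the work surface at z = 0. Lengths are in m, angles in degrees, forces in N, time in s.
With the tool pointing down it reaches from about 0.375 to 0.9 m from the base axis. Payload 3.1 kg.
Tool frame: the origin (TCP) lies on the centre line of the jaws, within the pads' length; the fingertips stand 17 mm ahead of it and the grasp point (between the pads) lies 2 mm behind it; z points along the fingers, y is the line along which they close (so a half turn about z gives the same grasp; the last joint's range is limited). The gripper opens to 87 mm and grips with 3 to 60 N. Pads are 19 mm wide; open, the fingers measure 117 mm over their backs; the gripper's body (75 mm by 190 mm) begins 51 mm behind the grasp point.
Start: joints at [-82.649, 30.224, 82.088, -0, 67.689, -10.227], TCP at [0.189, -0.596, 0.24] pointing down, gripper open.
Joint ranges: [-176.69, 176.69], [-43.24, 126.21], [12.49, 139.97], [-82, 262], [0, 151.66], [-163.58, 163.58]. Speed limits (degrees/s): [159.86, 159.86, 180, 180, 180, 180].

## Interface

Orientations are given as a 3x3 rotation matrix whose columns are the frame's x, y, z axes.
In Python, from rig import bot, imaging, finder gives the robot as it stands. The module is installed in compiled form; this text tells all that it offers.
- The arm moves only by the tool play_rows, never from a script. Its argument "motion" is a list that holds one entry, the list of rows, each a list of 6 numbers: the shift along the tool's x, y, z in normalised numbers (1 is 0.4 m), then the turn, a rotation vector about the tool's x, y, z in shares of 2 rad (1.0 is 2 rad). In form: [[[dx, dy, dz, wx, wy, wz], ...]]. A call has 1 to 8 rows; each row is the pose to reach, as a shift and turn from the pose commanded when the call began, along the tool's axes at that moment; what a row does not reach only later rows make up. A row lasts 1/12 s, in which the tool goes at most 41.7 mm and 7.16 degrees, less where a joint would pass 70% of its speed; a pose out of reach is approached as far as the arm can. No shift or turn number may pass 1 either way. A call with a gripper value outside its range is refused whole. "fingers" is the finger opening in m, from 0 to 0.087, set as the call begins (left out, the last holds). The fingers move at their own pace and stop on an object; the grip force is fixed at half the most. Time passes only in rows, so rows that repeat a pose let the fingers close. It gives the time, the measured TCP pose, the force, the opening and the grip force at its end, in the units of the state.
- bot.read_state(): the state, without advancing time (a new reading comes with each control period).
- imaging.capture(name): name is "side" or "top" or "wrist"; returns a dict with "frame" (384x512x3 uint8, red, green, blue), "camera_matrix" (3x3 intrinsics, pixels), "R" (3x3) and "t" (3): a world point X has camera coordinates R X + t. Camera axes: x right, y down, z forward; pixel columns grow to the right and rows downward; lengths in m; the calibration is good to about 2 mm. The wrist camera is an equidistant fisheye: a pixel r from the principal point sees the ray r / f radians off the axis. A picture is of the moment at which its call begins. There is no depth.
- bot.hand_in(): hands the job in; it is judged then, once.
Trained networks look in the newest picture that a camera, given by its name, has taken for a name from the list of things; names that differ only in an ending like _2 or _b are one class to them, and where a whole thing is asked for, a point or a joint stands for the part that bears it (a point fixed in the world has none). Each returns a list of dicts, best first, with "confidence" (0 to 1); they miss things now and then, are a little off and sometimes report something else, mostly with a low value. They report only what shows in the picture. A call takes as long as a camera call.
- finder.recognise(camera, name): "at" ([x, y, z] in m, in world coordinates, good to about 4 mm: the middle of the surface that is visible of it).
- finder.outline_of(camera, name): "pixels" (384x512 bool, what is visible of it).
The state is a dict: "time_s": time; "joint_positions": joint angles; "qvel": joint speeds; "tau": joint torques, N m; "position": TCP position; "tcp_rot": TCP orientation; "force": force on the tool from outside, world axes, zero at the start; "moment": the same for the moment, N m; "opening": opening from 0.0 (shut) to 1.0 (fully open); "grasp_force": force on a finger pad.
Only numpy, scipy, OpenCV 4.12 (cv2) and the standard library are available. Lean on these libraries where they do the work, as an engineer would, in place of code of your own. Each camera call takes 0.05 s, during which the arm holds its last target. There are 200 camera calls.

## Working session

There is one attempt and no reset: what is moved stays moved. The work goes in short steps, Python scripts to look and compute and a tool call to move; the robot and the scene stay as the last step left them, time stands still between calls to the robot, and variables do not carry over. Pictures are saved under pics/ and viewed, at most 10 in all, crops included, and the job is handed in when it is done.

Besides the shell and the picture viewer there is one more tool, called after "Emit:" by a JSON object that holds its "method" and its "body". play_rows: Moves the arm, as the interface text tells. Its arguments: {"type":"object","properties":{"motion":{"type":"array"},"fingers":{"type":"number"}},"required":["motion"]}

```bash
mkdir -p pics
python3 - <<'E'
from rig import bot, imaging, finder
import cv2,numpy as np
s=bot.read_state();print(s)
for c in ["side","top","wrist"]:
    d=imaging.capture(c);cv2.imwrite(f"pics/{c}0.png",d["frame"][:,:,::-1])
    print(c,d["camera_matrix"].tolist(),(-d["R"].T@d["t"]).round(3),d["R"].round(3).tolist())
    for n in ["steam_cleaner","filler_cap","purge_top","ring_dish","jar"]:
        print(n,[(np.round(r["at"],4).tolist(),round(r["confidence"],2)) for r in finder.recognise(c,n)[:2]])
E
```

```text
{'time_s': 0.0, 'joint_positions': array([-8.26505848e+01,  3.02763517e+01,  8.21564597e+01,  1.32083700e-03,
        6.76878032e+01, -1.02267864e+01]), 'qvel': array([ 0.03721117, -0.00303852,  0.05888267, -0.10660281, -0.03311202,
       -0.04305331]), 'tau': array([-1.31036486e-03, -4.40047038e+01, -1.76589078e+01,  6.30643009e-02,
        5.84523682e-02, -1.82078566e-04]), 'position': array([ 0.18868364, -0.59511681,  0.23859921]), 'tcp_rot': array([[ 9.53318877e-01,  3.01965324e-01, -2.48135182e-04],
       [ 3.01965168e-01, -9.53316667e-01,  2.09055285e-03],
       [ 3.94723065e-04, -2.06789168e-03, -9.99997784e-01]]), 'force': array([ 0.60607784, -0.19100574, -0.67032392]), 'moment': array([-0.01113893,  0.0158138 , -0.00599169]), 'grasp_force': 0.0, 'opening': 1.001759319937159}
side [[499.9873421790392, 0.0, 248.49847098545942], [0.0, 499.9873421790392, 185.52489849752126], [0.0, 0.0, 1.0]] [0.01  1.224 1.287] [[-0.887, -0.462, 0.001], [-0.299, 0.571, -0.765], [0.353, -0.678, -0.644]]
steam_cleaner [([0.5479, 0.0943, 0.1472], 0.66), ([0.5583, 0.0992, 0.2038], 0.64)]
filler_c
[... 244 characters left out ...]
39664], [0.0, 403.8172569918956, 198.42372354051963], [0.0, 0.0, 1.0]] [ 0.44  -0.017  1.215] [[-0.02, -0.999, -0.034], [-0.988, 0.025, -0.153], [0.154, 0.031, -0.988]]
steam_cleaner [([0.57, 0.0295, 0.1493], 0.66)]
filler_cap [([0.5549, 0.0876, 0.1998], 0.68)]
purge_top [([0.5553, -0.0526, 0.1657], 0.63), ([0.671, 0.0191, 0.1553], 0.27)]
ring_dish [([0.6708, 0.0209, 0.1587], 0.52)]
jar [([0.5081, -0.4553, 0.0753], 0.78)]
wrist [[297.3186396354542, 0.0, 250.0654859305343], [0.0, 297.3186396354542, 189.14634055939513], [0.0, 0.0, 1.0]] [ 0.263 -0.572  0.384] [[0.302, -0.953, 0.0], [-0.915, -0.289, 0.281], [-0.268, -0.085, -0.96]]
steam_cleaner []
filler_cap []
purge_top []
ring_dish []
jar []
```

View pics/top0.png

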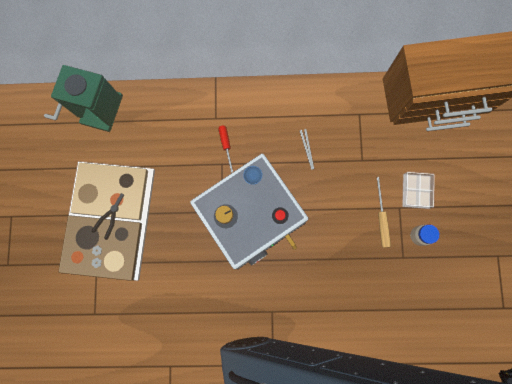

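View pics/side0.png

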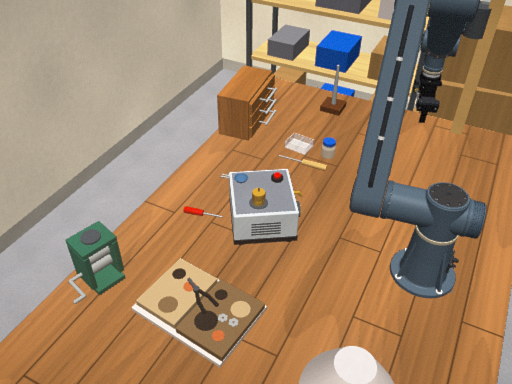

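The top view shows the cleaner with its corners at about (263,155), (192,202), (236,267) and (307,219). The cap is at (224,214) with its line, the red button at (280,215) and the dish at (252,175). The side view agrees, with the cap at (259,197) and the button at (277,177). Nothing crowds the cap.

```bash
cat > h.py <<'E'
from rig import bot, imaging, finder
import cv2,numpy as np
def ray(d,uv):
    K=d["camera_matrix"];v=np.array([(uv[0]-K[0,2])/K[0,0],(uv[1]-K[1,2])/K[1,1],1.])
    return -d["R"].T@d["t"], d["R"].T@v
def plane(d,uv,z):
    o,v=ray(d,uv);return o+v*(z-o[2])/v[2]
E
python3 - <<'E'
from h import *
from scipy.optimize import least_squares
obs=[]
for c in ["side","top"]:
    d=imaging.capture(c);f=d["frame"].astype(int)
    K=d["camera_matrix"]
    for n,z,loc in [("purge_top",.168,(-.06,-.06)),("filler_cap",.2,(.02,.06))]:
        m=finder.outline_of(c,n)
        if not m: print(c,n,"none");continue
        px=m[0]["pixels"]
        if n=="purge_top":
            px=px&(f[...,0]>120)&(f[...,1]<70)
        ys,xs=np.nonzero(px);print(c,n,m[0]["confidence"],len(xs),xs.mean(),ys.mean(),xs.min(),xs.max(),ys.min(),ys.max(),plane(d,(xs.mean(),ys.mean()),z-.0015 if n[0]=="p" else z-.012 if c=="side" else z-.002))
    if c=="top":
        for uv in [(263,155),(192,202),(236,267),(307,219)]: print(plane(d,uv,.15))
    u,v=((259,197) if c=="side" else (224,214))
    cv2.imwrite(f"pics/{c}1.png",cv2.resize(d["frame"][v-60:v+75,u-60:u+105,::-1],None,fx=4.5,fy=4.4,interpolation=cv2.INTER_CUBIC))
E
```

```text
side purge_top none
side filler_cap 0.58 138 258.0217391304348 194.95652173913044 252 264 189 201 [0.56013333 0.09585097 0.188     ]
top purge_top none
top filler_cap 0.82 230 224.01304347826087 214.76956521739132 216 232 207 223 [0.55837557 0.09002399 0.198     ]
[ 0.72461016 -0.0123602   0.15      ]
[0.60042079 0.18087534 0.15      ]
[0.42635899 0.06490488 0.15      ]
[ 0.54760485 -0.12431826  0.15      ]
```

View pics/top1.png

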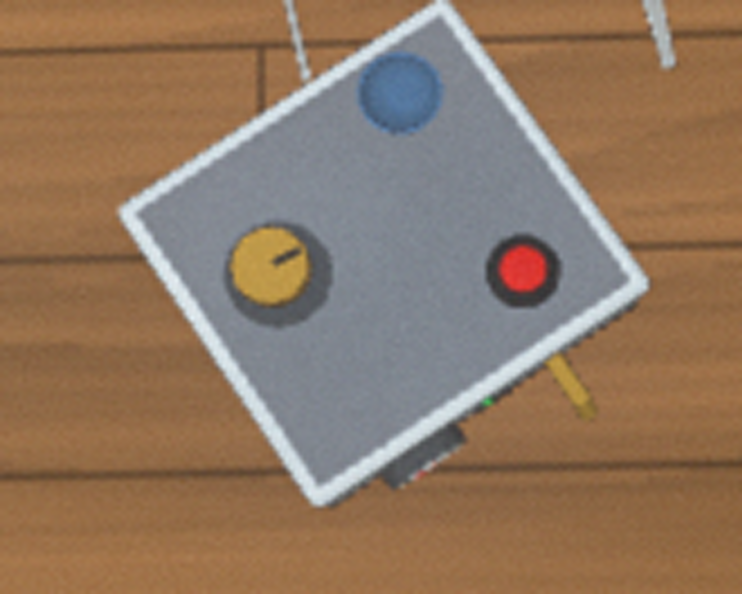

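The crop shows the red button centre at crop (523,268), which is image pixel (280.1,214.8). The cap top centre is at crop (270,266), image pixel (224,214.5), and its black line points right and slightly up.

Run:
```python
from h import *
d=imaging.capture("top")
f=d["frame"].astype(int); m=(f[...,0]>150)&(f[...,1]<80)&(f[...,2]<80); m[:,:265]=0;m[:,295:]=0;m[:200]=0;m[230:]=0
ys,xs=np.nonzero(m);b=plane(d,(xs.mean(),ys.mean()),.168);print(xs.mean(),ys.mean(),b)
m=(f[...,0]>130)&(f[...,2]<90);m[:,:210]=0;m[:,240:]=0;m[:200]=0;m[230:]=0
ys,xs=np.nonzero(m);(c,r)=cv2.minEnclosingCircle(np.c_[xs,ys].astype(np.float32));print(c,r,plane(d,c,.2), plane(d,(224,214.5),.2))
s=finder.recognise
d=imaging.capture("side");f=d["frame"].astype(int); m=(f[...,0]>150)&(f[...,1]<80)&(f[...,2]<80); m[:,:265]=0;m[:,290:]=0;m[:165]=0;m[190:]=0
ys,xs=np.nonzero(m);print(xs.mean(),ys.mean(),plane(d,(xs.mean(),ys.mean()),.165))
st=bot.read_state();g=b-st["position"];g[2]=0;print(st["tcp_rot"].T@g)
```

```text
279.7283950617284 214.7283950617284 [ 0.55857182 -0.05225987  0.168     ]
(223.46153259277344, 213.79808044433594) 8.563430786132812 [0.56065378 0.09119525 0.2       ] [0.55883068 0.08984032 0.2       ]
276.84375 174.78125 [ 0.56122594 -0.05667304  0.165     ]
[ 5.16697562e-01 -4.06441734e-01  9.25831404e-06]
```

The manual's scale: shifts go in shares of 0.4 m and turns go in shares of 2 rad. Converting my numbers, 0.25 m / 0.4 = 0.625, 0.225 m / 0.4 = 0.5625.

Emit:
{"method": "play_rows", "body": {"motion": [[[0.09,-0.0525,0,0,0,0],[0.17,-0.1175,0,0,0,0],[0.25,-0.185,0,0,0,0],[0.33,-0.25,0,0,0,0],[0.41,-0.315,0,0,0,0],[0.4875,-0.38,0,0,0,0],[0.5625,-0.4425,0,0,0,0],[0.625,-0.49,0,0,0,0]]], "fingers": 0}}

```text
time_s: 1.97
position: [0.3687, -0.3306, 0.2397]
tcp_rot: [[0.953, 0.303, -0.0], [0.303, -0.953, 0.001], [0.0, -0.001, -1.0]]
force: [0.8, -0.6, -0.8]
opening: 0.476
grasp_force: 0.0
```

Converted, 0.24 m / 0.4 = 0.6, 0.215 m / 0.4 = 0.5375.

Emit:
{"method": "play_rows", "body": {"motion": [[[0.075,-0.0575,0,0,0,0],[0.15,-0.115,0,0,0,0],[0.2275,-0.175,0,0,0,0],[0.305,-0.235,0,0,0,0],[0.3825,-0.295,0,0,0,0],[0.46,-0.355,0,0,0,0],[0.5375,-0.415,0,0,0,0],[0.6,-0.465,0,0,0,0]]]}}

```text
time_s: 2.63
position: [0.5419, -0.0812, 0.2398]
tcp_rot: [[0.953, 0.303, 0.001], [0.303, -0.953, 0.0], [0.001, 0.0, -1.0]]
force: [0.1, -0.7, -0.4]
opening: 0.011
grasp_force: 0.0
```

Converted, 0.0255 m / 0.4 = 0.0638, -0.0195 m / 0.4 = -0.0488.

Emit:
{"method": "play_rows", "body": {"motion": [[[0.04,-0.03,0,0,0,0],[0.0638,-0.0488,0,0,0,0],[0.0638,-0.0488,0,0,0,0],[0.0638,-0.0488,0,0,0,0]]]}}

```text
time_s: 2.97
position: [0.5586, -0.0575, 0.2394]
tcp_rot: [[0.953, 0.303, -0.001], [0.303, -0.953, -0.001], [-0.001, 0.0, -1.0]]
force: [0.2, -0.4, 0.7]
opening: 0.008
grasp_force: 0.0
```

Run:
```python
from h import *
d=imaging.capture("wrist");cv2.imwrite("pics/w1.png",d["frame"][:,:,::-1])
K=d["camera_matrix"]
def fp(uv,z):
    a=np.array([uv[0]-K[0,2],uv[1]-K[1,2]]);r=np.linalg.norm(a);th=r/K[0,0]
    v=d["R"].T@np.r_[a/r*np.sin(th),np.cos(th)];o=-d["R"].T@d["t"];return o+v*(z-o[2])/v[2]
f=d["frame"].astype(int);m=((f[...,0]>130)&(f[...,1]<80)&(f[...,2]<80)).astype(np.uint8)
n,l,st,ce=cv2.connectedComponentsWithStats(m)
for i in range(1,n):
    if st[i,4]>30: print(st[i],ce[i],fp(ce[i],.168))
for nm in ["filler_cap","purge_top"]:
    print(nm,[(r["at"],r["confidence"]) for r in finder.recognise("wrist",nm)[:2]])
m=finder.outline_of("wrist","filler_cap")
if m:
    ys,xs=np.nonzero(m[0]["pixels"]);print(xs.min(),xs.max(),ys.min(),ys.max(),xs.mean(),ys.mean())
s=bot.read_state();print(s["position"],s["joint_positions"],s["opening"],s["force"])
```

```text
[227 186  36  36 938] [244.4466951  204.52025586] [ 0.55971914 -0.05259882  0.168     ]
filler_cap [([0.5706, 0.0812, 0.1964], 0.74)]
purge_top [([0.5616, -0.0543, 0.1714], 0.59)]
37 97 124 185 67.17346233586731 153.82861091914305
[ 0.55823975 -0.0586766   0.23954865] [-1.73949513e+01  2.53231272e+01  9.13301864e+01 -2.30202121e-02
  6.33749465e+01  5.51527736e+01] 0.004718861126682932 [-0.65106427 -0.33049736  0.14473948]
```

View pics/w1.png

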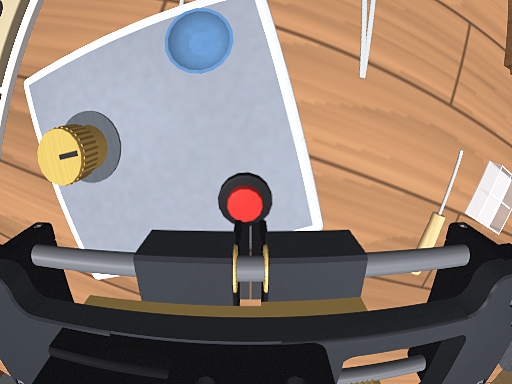

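The wrist view shows the button at (245,204) just ahead of the closed fingertips. The cap is at (67,154) and the dish at (199,41), both clear. Now descend to the button.

Converted, 0.057 m / 0.4 = 0.1425, 0.053 m / 0.4 = 0.1325.

Emit:
{"method": "play_rows", "body": {"motion": [[[0.005,-0.0088,0.0375,0,0,0],[0.005,-0.0088,0.075,0,0,0],[0.005,-0.0088,0.105,0,0,0],[0.005,-0.0088,0.125,0,0,0],[0.005,-0.0088,0.1325,0,0,0],[0.005,-0.0088,0.1375,0,0,0],[0.005,-0.0088,0.14,0,0,0],[0.005,-0.0088,0.1425,0,0,0]]]}}

```text
time_s: 3.83
position: [0.5595, -0.054, 0.1833]
tcp_rot: [[0.953, 0.302, -0.0], [0.302, -0.953, -0.001], [-0.001, 0.001, -1.0]]
force: [-4.5, -3.1, 9.3]
opening: 0.003
grasp_force: 4.9
```

Converted, 0.002 m / 0.4 = 0.005, 0.001 m / 0.4 = 0.0025.

Emit:
{"method": "play_rows", "body": {"motion": [[[0,0,0.0025,0,0,0],[0,0,0.005,0,0,0],[0,0,0.005,0,0,0]]]}}

```text
time_s: 4.08
position: [0.5596, -0.054, 0.1833]
tcp_rot: [[0.953, 0.303, 0.0], [0.303, -0.953, -0.002], [-0.0, 0.002, -1.0]]
force: [-6.8, -1.7, 15.2]
opening: 0.005
grasp_force: 7.5
```

Run:
```python
from h import *
d=imaging.capture("side");cv2.imwrite("pics/s2.png",cv2.resize(d["frame"][130:250,200:340,::-1],None,fx=5,fy=5,interpolation=cv2.INTER_CUBIC))
s=bot.read_state();print(s["position"],s["force"],s["moment"],s["grasp_force"])
```

```text
[ 0.55949918 -0.05393162  0.18321076] [-6.34233434 -1.31746913 15.42833542] [-0.29378195  1.25879006 -0.03852828] 7.553559282096103
```

View pics/s2.png

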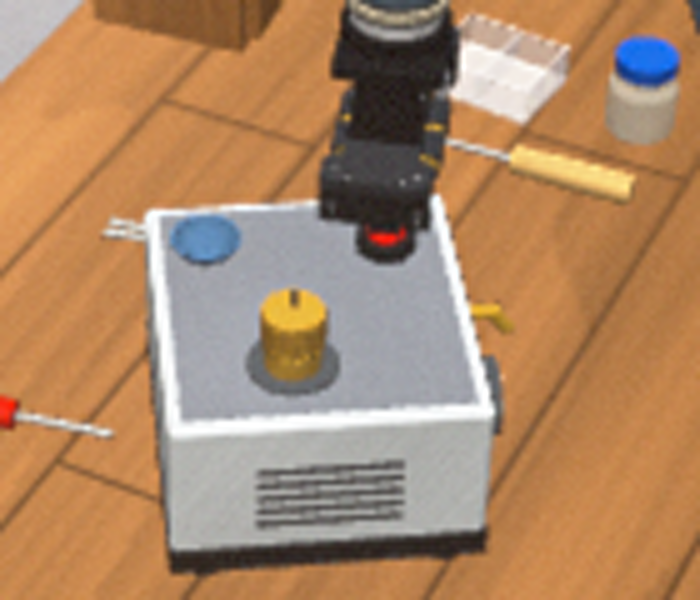

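Converted, -0.003 m / 0.4 = -0.0075.

Emit:
{"method": "play_rows", "body": {"motion": [[[0,0,-0.0075,0,0,0],[0,0,-0.0075,0,0,0]]]}}

```text
time_s: 4.3
position: [0.5603, -0.0537, 0.1852]
tcp_rot: [[0.953, 0.302, 0.002], [0.302, -0.953, -0.001], [0.002, 0.002, -1.0]]
force: [-2.5, -1.9, 4.7]
opening: 0.004
grasp_force: 1.9
```

Emit:
{"method": "play_rows", "body": {"motion": [[[0,0,-0.0038,0,0,0],[0,0,-0.0038,0,0,0]]]}}

```text
time_s: 4.47
position: [0.5603, -0.0537, 0.1858]
tcp_rot: [[0.953, 0.302, 0.002], [0.302, -0.953, -0.001], [0.001, 0.001, -1.0]]
force: [-1.4, -1.7, 2.9]
opening: 0.004
grasp_force: 1.7
```

Converted, -0.0015 m / 0.4 = -0.0038.

Emit:
{"method": "play_rows", "body": {"motion": [[[0,0,-0.0038,0,0,0],[0,0,-0.0038,0,0,0]]]}}

```text
time_s: 4.63
position: [0.5604, -0.0536, 0.1868]
tcp_rot: [[0.953, 0.302, 0.001], [0.302, -0.953, -0.0], [0.001, 0.001, -1.0]]
force: [0.4, -2.2, 2.5]
opening: 0.002
grasp_force: 1.4
```

Converted, -0.0015 m / 0.4 = -0.0038.

Emit:
{"method": "play_rows", "body": {"motion": [[[0,0,-0.0038,0,0,0],[0,0,-0.0038,0,0,0]]]}}

```text
time_s: 4.8
position: [0.5604, -0.0535, 0.1882]
tcp_rot: [[0.953, 0.302, 0.001], [0.302, -0.953, -0.0], [0.001, 0.0, -1.0]]
force: [-0.1, -1.2, 2.6]
opening: 0.005
grasp_force: 1.0
```

The side crop shows the fingertips on the red button (crop 388,240), with the housing below. The force builds like a spring and then turns hard near z=0.1833. I'll lift further to find where contact ends.

Converted, -0.0015 m / 0.4 = -0.0038.

Emit:
{"method": "play_rows", "body": {"motion": [[[0,0,-0.0038,0,0,0],[0,0,-0.0038,0,0,0]]]}}

```text
time_s: 4.97
position: [0.56, -0.053, 0.1894]
tcp_rot: [[0.953, 0.302, 0.0], [0.302, -0.953, 0.001], [0.001, -0.001, -1.0]]
force: [0.9, 0.0, 0.6]
opening: 0.006
grasp_force: 0.6
```

Converted, -0.0015 m / 0.4 = -0.0038.

Emit:
{"method": "play_rows", "body": {"motion": [[[0,0,-0.0038,0,0,0],[0,0,-0.0038,0,0,0]]]}}

```text
time_s: 5.13
position: [0.5596, -0.053, 0.1908]
tcp_rot: [[0.953, 0.302, -0.001], [0.302, -0.953, 0.001], [-0.0, -0.001, -1.0]]
force: [-0.1, 1.0, -0.2]
opening: 0.004
grasp_force: 0.0
```

Converted, -0.003 m / 0.4 = -0.0075.

Emit:
{"method": "play_rows", "body": {"motion": [[[0,0,-0.0075,0,0,0],[0,0,-0.0075,0,0,0]]]}}

```text
time_s: 5.3
position: [0.5599, -0.0532, 0.1943]
tcp_rot: [[0.953, 0.302, 0.0], [0.302, -0.953, 0.0], [0.0, -0.0, -1.0]]
force: [-0.2, -0.4, -0.1]
opening: 0.005
grasp_force: 0.0
```

Contact ended at about z=0.190 and the hard stop was at 0.1835, so the button went through its full 6 mm and is back up. Next: rise, move over the cap, open, and pre-turn counterclockwise by 200°.

Converted, -0.137 m / 0.4 = -0.3425, 0.0434 m / 0.4 = 0.1085.

Emit:
{"method": "play_rows", "body": {"motion": [[[0,0,-0.075,0,0,0],[0,0,-0.15,0,0,0],[0.025,-0.08,-0.15,0,0,0],[0.05,-0.16,-0.15,0,0,0],[0.075,-0.24,-0.15,0,0,0],[0.0975,-0.3075,-0.15,0,0,0],[0.1085,-0.3425,-0.15,0,0,0],[0.1085,-0.3425,-0.15,0,0,0]]], "fingers": 0.087}}

```text
time_s: 5.97
position: [0.5592, 0.0936, 0.2541]
tcp_rot: [[0.952, 0.306, -0.0], [0.306, -0.952, 0.001], [0.0, -0.001, -1.0]]
force: [0.8, 0.0, 0.2]
opening: 0.521
grasp_force: 0.0
```

Converted, -50 degrees / 114.5916 = -0.4363.

Emit:
{"method": "play_rows", "body": {"motion": [[[0,0,0,0,0,-0.0611],[0,0,0,0,0,-0.1222],[0,0,0,0,0,-0.1833],[0,0,0,0,0,-0.2443],[0,0,0,0,0,-0.3054],[0,0,0,0,0,-0.3665],[0,0,0,0,0,-0.4276],[0,0,0,0,0,-0.4363]]]}}

```text
time_s: 6.63
position: [0.5598, 0.0893, 0.254]
tcp_rot: [[0.38, 0.925, -0.0], [0.925, -0.38, -0.0], [-0.001, -0.0, -1.0]]
force: [0.1, 0.6, -0.0]
opening: 0.993
grasp_force: 0.0
```

Converted, -50 degrees / 114.5916 = -0.4363.

Emit:
{"method": "play_rows", "body": {"motion": [[[0,0,0,0,0,-0.0611],[0,0,0,0,0,-0.1222],[0,0,0,0,0,-0.1833],[0,0,0,0,0,-0.2443],[0,0,0,0,0,-0.3054],[0,0,0,0,0,-0.3665],[0,0,0,0,0,-0.4276],[0,0,0,0,0,-0.4363]]]}}

```text
time_s: 7.3
position: [0.5598, 0.0896, 0.254]
tcp_rot: [[-0.463, 0.886, -0.0], [0.886, 0.463, -0.0], [-0.0, -0.0, -1.0]]
force: [0.2, 0.2, -0.2]
opening: 0.999
grasp_force: 0.0
```

Converted, -50 degrees / 114.5916 = -0.4363.

Emit:
{"method": "play_rows", "body": {"motion": [[[0,0,0,0,0,-0.0611],[0,0,0,0,0,-0.1222],[0,0,0,0,0,-0.1833],[0,0,0,0,0,-0.2443],[0,0,0,0,0,-0.3054],[0,0,0,0,0,-0.3665],[0,0,0,0,0,-0.4276],[0,0,0,0,0,-0.4363]]]}}

```text
time_s: 7.97
position: [0.5598, 0.0898, 0.254]
tcp_rot: [[-0.976, 0.217, -0.0], [0.217, 0.976, -0.0], [-0.0, -0.0, -1.0]]
force: [1.1, 0.5, -0.3]
opening: 1.003
grasp_force: 0.0
```

Converted, -50 degrees / 114.5916 = -0.4363.

Emit:
{"method": "play_rows", "body": {"motion": [[[0,0,0,0,0,-0.0611],[0,0,0,0,0,-0.1222],[0,0,0,0,0,-0.1833],[0,0,0,0,0,-0.2443],[0,0,0,0,0,-0.3054],[0,0,0,0,0,-0.3665],[0,0,0,0,0,-0.4276],[0,0,0,0,0,-0.4363]]]}}

```text
time_s: 8.63
position: [0.5599, 0.09, 0.254]
tcp_rot: [[-0.794, -0.608, 0.0], [-0.608, 0.794, -0.0], [0.0, -0.0, -1.0]]
force: [0.2, -0.7, 0.1]
opening: 1.0
grasp_force: 0.0
```

Run:
```python
from h import *
d=imaging.capture("wrist");cv2.imwrite("pics/w2.png",d["frame"][:,:,::-1])
m=finder.outline_of("wrist","filler_cap");s=bot.read_state();print(s["position"],s["joint_positions"],s["opening"],s["tcp_rot"])
K=d["camera_matrix"]
def pj(X):
    p=d["R"]@X+d["t"];r=np.hypot(p[0],p[1]);th=np.arctan2(r,p[2]);return K[:2,2]+K[0,0]*th*p[:2]/r
for z in (.172,.2): print(pj(np.array([.5597,.0903,z])))
if m:
    ys,xs=np.nonzero(m[0]["pixels"]);print(xs.min(),xs.max(),ys.min(),ys.max())
```

```text
[0.55983178 0.0900958  0.25404216] [-2.14650766e+00  2.47717853e+01  8.96038593e+01  2.18052748e-04
  6.56249535e+01 -1.29385807e+02] 1.0028151262318235 [[-7.96115985e-01 -6.05144064e-01 -1.03035126e-05]
 [-6.05144064e-01  7.96115985e-01  3.85512987e-06]
 [ 5.86988212e-06  9.30424000e-06 -1.00000000e+00]]
[250.92660427 201.02225113]
[251.0281199  213.52539373]
221 280 179 242
```

View pics/w2.png

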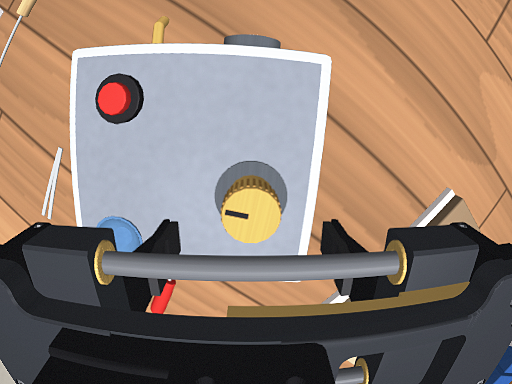

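The wrist view shows the cap top at (251,214), centred between the open fingers (150–180 and 325–360), with the line pointing left. Next: descend and grip.

Converted, 0.067 m / 0.4 = 0.1675, 0.063 m / 0.4 = 0.1575.

Emit:
{"method": "play_rows", "body": {"motion": [[[0,0,0.05,0,0,0],[0,0,0.1,0,0,0],[0,0,0.1375,0,0,0],[0,0,0.1575,0,0,0],[0,0,0.1675,0,0,0],[0,0,0.1675,0,0,0]]]}}

```text
time_s: 9.23
position: [0.5595, 0.0902, 0.1864]
tcp_rot: [[-0.794, -0.608, -0.001], [-0.608, 0.794, 0.0], [0.001, 0.001, -1.0]]
force: [0.0, -0.3, -0.1]
opening: 0.997
grasp_force: 0.0
```

Emit:
{"method": "play_rows", "body": {"motion": [[[0,0,0,0,0,0],[0,0,0,0,0,0],[0,0,0,0,0,0],[0,0,0,0,0,0],[0,0,0,0,0,0],[0,0,0,0,0,0],[0,0,0,0,0,0],[0,0,0,0,0,0]]], "fingers": 0.0}}

```text
time_s: 9.9
position: [0.5597, 0.0904, 0.1871]
tcp_rot: [[-0.793, -0.61, -0.0], [-0.61, 0.793, 0.0], [-0.0, 0.0, -1.0]]
force: [-1.2, -0.9, 0.5]
opening: 0.497
grasp_force: 30.0
```

Run:
```python
from h import *
s=bot.read_state();print(s["position"],s["force"],s["moment"],s["opening"],s["grasp_force"],s["tcp_rot"].T@s["force"])
```

```text
[0.55974445 0.09039664 0.18713935] [-1.20227683 -0.88890972  0.48073328] [ 0.10755991 -0.07430566  0.00367262] 0.49728475510901826 30.002559022977948 [ 1.49487657  0.02858175 -0.48089675]
```

Converted, 0.0007 m / 0.4 = 0.0018, 0.0006 m / 0.4 = 0.0015, 48 degrees / 114.5916 = 0.4189.

Emit:
{"method": "play_rows", "body": {"motion": [[[0,0,0.0003,0,0,0.0524],[0,0,0.0005,0,0,0.1047],[0,0,0.0008,0,0,0.1571],[0,0,0.0008,0,0,0.2094],[0,0,0.001,0,0,0.2618],[0,0,0.0013,0,0,0.3142],[0,0,0.0015,0,0,0.3665],[0,0,0.0018,0,0,0.4189]]]}}

```text
time_s: 10.57
position: [0.5594, 0.0917, 0.1865]
tcp_rot: [[-0.983, 0.186, -0.001], [0.186, 0.983, 0.002], [0.001, 0.002, -1.0]]
force: [0.5, 4.3, 0.9]
opening: 0.5
grasp_force: 30.0
```

```bash
cat > s.py <<'E'
from h import *
s=bot.read_state();R=s["tcp_rot"]
print(s["time_s"],s["position"].round(4),s["force"].round(1),"Mz",s["moment"].round(3),"yaw",np.degrees(np.arctan2(R[1,0],R[0,0])).round(2),"q6",s["joint_positions"][5].round(1),s["opening"].round(3),s["grasp_force"].round(1))
E
python3 s.py
```

```text
Traceback (most recent call last):
  File "s.py", line 3, in <module>
    print(s["time_s"],s["position"].round(4),s["force"].round(1),"Mz",s["moment"].round(3),"yaw",np.degrees(np.arctan2(R[1,0],R[0,0])).round(2),"q6",s["joint_positions"][5].round(1),s["opening"].round(3),s["grasp_force"].round(1))
                                                                                                                                                                                      ^^^^^^^^^^^^^^^^^^
AttributeError: 'float' object has no attribute 'round'
```

Converted, 0.0007 m / 0.4 = 0.0018, 0.0006 m / 0.4 = 0.0015, 48 degrees / 114.5916 = 0.4189.

Emit:
{"method": "play_rows", "body": {"motion": [[[0,0,0.0003,0,0,0.0524],[0,0,0.0005,0,0,0.1047],[0,0,0.0008,0,0,0.1571],[0,0,0.0008,0,0,0.2094],[0,0,0.001,0,0,0.2618],[0,0,0.0013,0,0,0.3142],[0,0,0.0015,0,0,0.3665],[0,0,0.0018,0,0,0.4189]]]}}

```text
time_s: 11.23
position: [0.5602, 0.0927, 0.1858]
tcp_rot: [[-0.519, 0.855, 0.002], [0.855, 0.519, 0.004], [0.003, 0.004, -1.0]]
force: [1.4, 7.0, 0.1]
opening: 0.5
grasp_force: 30.0
```

```bash
python3 s.py
```

```text
Traceback (most recent call last):
  File "s.py", line 3, in <module>
    print(s["time_s"],s["position"].round(4),s["force"].round(1),"Mz",s["moment"].round(3),"yaw",np.degrees(np.arctan2(R[1,0],R[0,0])).round(2),"q6",s["joint_positions"][5].round(1),s["opening"].round(3),s["grasp_force"].round(1))
                                                                                                                                                                                      ^^^^^^^^^^^^^^^^^^
AttributeError: 'float' object has no attribute 'round'
```

Converted, 0.0022 m / 0.4 = 0.0055, 0.002 m / 0.4 = 0.005, 25 degrees / 114.5916 = 0.2182.

Emit:
{"method": "play_rows", "body": {"motion": [[[0.0055,0.0038,0.0003,0,0,0.0436],[0.0055,0.0043,0.0005,0,0,0.0873],[0.0053,0.0048,0.0008,0,0,0.1309],[0.0053,0.005,0.0008,0,0,0.1745],[0.005,0.0053,0.0008,0,0,0.2182],[0.005,0.0053,0.0008,0,0,0.2182]]]}}

```text
time_s: 11.73
position: [0.5609, 0.0931, 0.1855]
tcp_rot: [[-0.113, 0.994, 0.001], [0.994, 0.113, 0.0], [-0.0, 0.001, -1.0]]
force: [1.0, 0.3, 0.3]
opening: 0.497
grasp_force: 30.0
```

```bash
sed -i 's/s\["opening"\].round(3),s\["grasp_force"\].round(1)/s["opening"],s["grasp_force"]/' s.py; python3 s.py
```

```text
11.7333 [0.5609 0.0931 0.1855] [1.  0.3 0.3] Mz [ 0.041 -0.139 -0.016] yaw 96.48 q6 -8.3 0.49730124176256607 30.001751454547048
```

Converted, 0.0006 m / 0.4 = 0.0015, 0.0004 m / 0.4 = 0.001, 20 degrees / 114.5916 = 0.1745.

Emit:
{"method": "play_rows", "body": {"motion": [[[0,0.0003,0.0003,0,0,0.0436],[0,0.0008,0.0003,0,0,0.0873],[0,0.001,0.0005,0,0,0.1309],[-0.0003,0.0015,0.0008,0,0,0.1745],[-0.0003,0.0015,0.0008,0,0,0.1745]]]}}

```text
time_s: 12.15
position: [0.5615, 0.0931, 0.1852]
tcp_rot: [[0.232, 0.973, 0.001], [0.973, -0.232, 0.0], [0.0, 0.001, -1.0]]
force: [1.3, 1.2, 0.5]
opening: 0.495
grasp_force: 30.0
```

```bash
python3 s.py
```

```text
12.15 [0.5615 0.0931 0.1852] [1.3 1.2 0.5] Mz [ 0.064 -0.163 -0.009] yaw 76.6 q6 11.6 0.49541919873235396 30.00165268778801
```

Converted, 0.0006 m / 0.4 = 0.0015, 0.0004 m / 0.4 = 0.001, 20 degrees / 114.5916 = 0.1745.

Emit:
{"method": "play_rows", "body": {"motion": [[[0,0.0003,0.0003,0,0,0.0436],[0,0.0008,0.0003,0,0,0.0873],[0,0.001,0.0005,0,0,0.1309],[-0.0003,0.0015,0.0008,0,0,0.1745],[-0.0003,0.0015,0.0008,0,0,0.1745]]]}}

```text
time_s: 12.57
position: [0.562, 0.0928, 0.1853]
tcp_rot: [[0.547, 0.837, 0.001], [0.837, -0.547, -0.001], [-0.0, 0.001, -1.0]]
force: [-0.1, 0.7, 4.6]
opening: 0.503
grasp_force: 30.0
```

```bash
python3 s.py
```

```text
12.5667 [0.562  0.0928 0.1853] [-0.1  0.7  4.6] Mz [-0.03  -0.055  0.627] yaw 56.87 q6 31.3 0.5027003801965124 29.99981899280101
```

The moment jumped to 0.63 N m, so the stop is reached. I'll push 4° more to confirm.

Converted, 0.0001 m / 0.4 = 0.0003, 4 degrees / 114.5916 = 0.0349.

Emit:
{"method": "play_rows", "body": {"motion": [[[0,0.0003,0,0,0,0.0175],[0,0.0003,0,0,0,0.0349],[0,0.0003,0,0,0,0.0349]]]}}

```text
time_s: 12.82
position: [0.5621, 0.0927, 0.1853]
tcp_rot: [[0.603, 0.798, 0.001], [0.798, -0.603, -0.001], [0.0, 0.001, -1.0]]
force: [-0.1, -0.4, 3.7]
opening: 0.499
grasp_force: 30.0
```

```bash
python3 s.py
python3 - <<'E'
from h import *
d=imaging.capture("wrist");cv2.imwrite("pics/w3.png",cv2.resize(d["frame"][150:320,150:350,::-1],None,fx=3.5,fy=3.5,interpolation=cv2.INTER_CUBIC))
E
```

```text
12.8167 [0.5621 0.0927 0.1853] [-0.1 -0.4  3.7] Mz [-0.034 -0.041  0.689] yaw 52.92 q6 35.3 0.49905685340583655 29.998498130589724
```

View pics/w3.png

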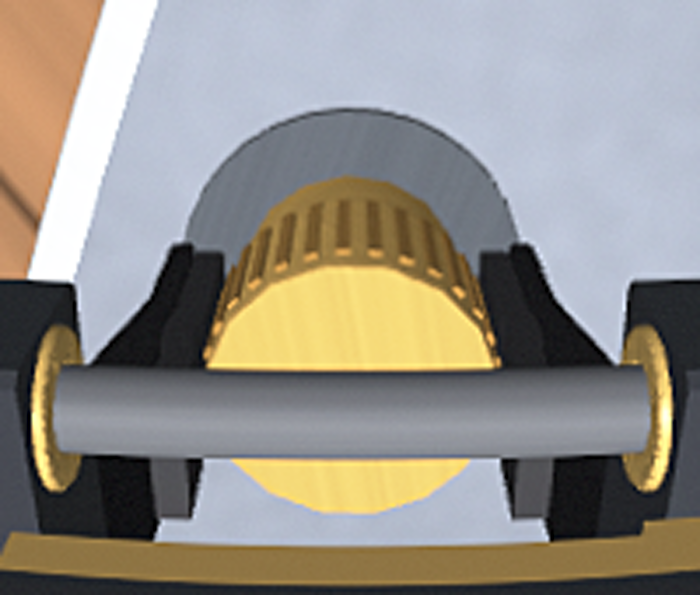

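The crop shows the cap held squarely between the pads, with its line hidden behind the rod, so it has slipped only a little. It is bottomed out. Now back off 90°.

Converted, -0.0012 m / 0.4 = -0.003, -0.0008 m / 0.4 = -0.002, -45 degrees / 114.5916 = -0.3927.

Emit:
{"method": "play_rows", "body": {"motion": [[[0,-0.0005,-0.0005,0,0,-0.0524],[0,-0.001,-0.001,0,0,-0.1047],[-0.0003,-0.0013,-0.0013,0,0,-0.1571],[-0.0003,-0.0018,-0.0015,0,0,-0.2094],[-0.0005,-0.0023,-0.0018,0,0,-0.2618],[-0.0008,-0.0025,-0.002,0,0,-0.3142],[-0.001,-0.0028,-0.002,0,0,-0.3665],[-0.0013,-0.003,-0.0023,0,0,-0.3927]]]}}

```text
time_s: 13.53
position: [0.5609, 0.093, 0.1859]
tcp_rot: [[-0.137, 0.991, 0.001], [0.991, 0.137, 0.001], [0.0, 0.001, -1.0]]
force: [1.3, -0.7, 3.0]
opening: 0.497
grasp_force: 30.0
```

```bash
python3 s.py
```

```text
13.5333 [0.5609 0.093  0.1859] [ 1.3 -0.7  3. ] Mz [-0.075 -0.2   -0.044] yaw 97.9 q6 -9.8 0.49662599240138433 29.997796970419586
```

Converted, -0.0012 m / 0.4 = -0.003, -0.001 m / 0.4 = -0.0025, -46 degrees / 114.5916 = -0.4014.

Emit:
{"method": "play_rows", "body": {"motion": [[[0,-0.0005,-0.0003,0,0,-0.0524],[0,-0.001,-0.0005,0,0,-0.1047],[-0.0003,-0.0013,-0.0008,0,0,-0.1571],[-0.0003,-0.0018,-0.001,0,0,-0.2094],[-0.0005,-0.0023,-0.0013,0,0,-0.2618],[-0.0008,-0.0025,-0.0015,0,0,-0.3142],[-0.001,-0.0028,-0.0015,0,0,-0.3665],[-0.0013,-0.003,-0.0018,0,0,-0.4014]]]}}

```text
time_s: 14.2
position: [0.5598, 0.0924, 0.1866]
tcp_rot: [[-0.808, 0.589, 0.001], [0.589, 0.808, 0.001], [-0.0, 0.001, -1.0]]
force: [0.0, -0.1, 2.1]
opening: 0.502
grasp_force: 30.0
```

Emit:
{"method": "play_rows", "body": {"motion": [[[0,0,0,0,0,0],[0,0,0,0,0,0],[0,0,0,0,0,0]]]}}

```text
time_s: 14.45
position: [0.5599, 0.0924, 0.1866]
tcp_rot: [[-0.804, 0.595, 0.001], [0.595, 0.804, 0.0], [-0.001, 0.001, -1.0]]
force: [1.7, -0.4, 2.8]
opening: 0.498
grasp_force: 30.0
```

```bash
python3 s.py
python3 - <<'E'
from h import *
a=imaging.capture("wrist");b=imaging.capture("side")
A=cv2.resize(a["frame"][170:310,160:340],(400,311),interpolation=cv2.INTER_CUBIC)
B=cv2.resize(b["frame"][150:228,215:315],(400,311),interpolation=cv2.INTER_CUBIC)
cv2.imwrite("pics/f.png",np.hstack([A,B])[:,:,::-1])
E
```

```text
14.45 [0.5599 0.0924 0.1866] [ 1.7 -0.4  2.8] Mz [ 0.042 -0.314  0.07 ] yaw 143.52 q6 -55.4 0.49753831129655784 29.99842622783035
```

View pics/f.png

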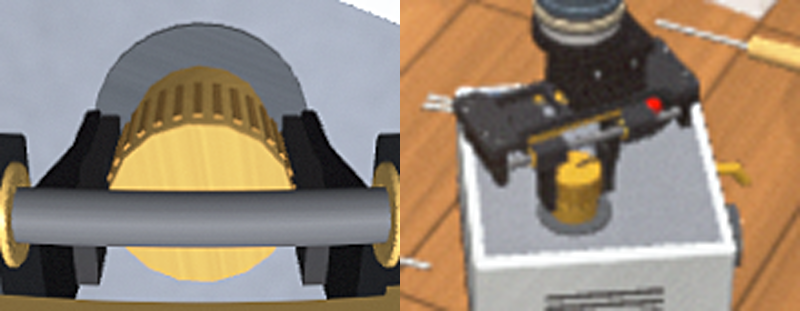

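The left crop shows the cap still held squarely between the pads. The right crop shows the cap on its neck in the gripper, with the red button up. The measured back-off is 90.6° with no slip, so I'm handing in.

```bash
python3 -c "
from rig import bot
print(bot.hand_in())"
```

```text
the job is handed in; nothing more can be done
None
```

I pressed the purge button to its stop and let it come back up, screwed the cap down until it bottomed out, backed it off about 90°, and handed in at about 14.5 s still gripping it; nothing else was touched, as far as forces and pictures show.

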